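# Take the kettle off its burner and hold its spout cap open

## Robot

A 6-joint arm with a two-finger parallel gripper is mounted at the origin on the work surface. World frame = base frame: x ahead of the robot, y to its left, z up, the work surface at z = 0. Lengths are in mm, angles in degrees, forces in N, time in s.
With the tool pointing down it reaches from about 350 to 850 mm from the base axis. Payload 8.1 kg.
Tool frame: the origin (TCP) lies midway between the tips of the shut fingers; the grasp point (between the pads) lies 19 mm behind it; z points along the fingers, y is the line along which they close (so a half turn about z gives the same grasp; the last joint's range is limited). The gripper opens to 85 mm and grips with 20 to 120 N. Pads are 22 mm wide; open, the fingers measure 114 mm over their backs; the gripper's body (76 mm by 85 mm) begins 54 mm behind the grasp point. The pads swing forward as they close: fully open they stand 13 mm farther back than shut.
Start: joints at [-71.929, 7.471, 85.268, -0, 87.261, -4.893], TCP at [234.113, -552.446, 231.292] pointing down, gripper open.
Joint ranges: [-169.43, 169.43], [-51.17, 129.36], [1.28, 143.12], [-76.62, 256.62], [0, 156.53], [-152.29, 152.29]. Speed limits (degrees/s): [136.94, 136.94, 159.86, 180, 180, 180].

## Interface

Orientations are given as [roll, pitch, yaw] about the fixed x, y, z axes, in that order (R = Rz(yaw) Ry(pitch) Rx(roll)).
In Python, from bench import sense, snapshot, camera_params, hand_in, masks_of, pinpoint gives the robot as it stands.
- The arm moves only by the tool step_arm, never from a script. Its argument "targets" is a list of rows, each an object with "angular": the turn, a rotation vector about the tool's x, y, z scaled (see below), a list of three; "dp": the shift along the tool's x, y, z scaled (see below), a list of three; "fingers": the closure, from 0 (fully open) to 1 (shut). A call has exactly 8 rows; each row is the pose to reach, as a shift and turn from the pose commanded when the call began, along the tool's axes at that moment, turning the shorter way round; what a row does not reach only later rows make up. The controller multiplies each number of a shift by 0.2 m and each number of a turn by 180 degrees. A row lasts 1/8 s, in which the tool goes at most 62.5 mm and 10.7 degrees, less where a joint would pass 70% of its speed; a pose out of reach is approached as far as the arm can. A call with a number of a shift or a turn outside -1 to 1 is refused whole. A call with a gripper value outside its range is refused whole. The fingers move at their own pace and stop on an object; "newtons" is the grip in N (left out, the last holds). Time passes only in rows, so rows that repeat a pose let the fingers close, or fill a call up. It gives the time, the measured TCP pose, the force, the opening and the grip force at its end, in the units of the state.
- sense(): the state, without advancing time (a new reading comes with each control period).
- snapshot(name): name is "scene" or "top" or "wrist"; returns the picture (420x560x3 uint8, blue, green, red); there is no depth.
- camera_params(name): a dict with "vfov" (degrees; the focal length in pixels is half the picture's height over the tangent of half this angle, whatever the lens; pixels are square), "cx", "cy" (the principal point, pixels), "R" (3x3) and "t" (3): a world point X has camera coordinates R X + t. Camera axes: x right, y down, z forward; pixel columns grow to the right and rows downward; lengths in mm; the calibration is good to about 2 mm. A picture is of the moment at which its call begins: read the wrist's pose just before it. camera_params takes no time and is no camera call; for the wrist camera it gives the pose at the moment of the call.
- hand_in(): hands the job in; it is judged then, once.
Trained networks look in the newest picture that a camera, given by its name, has taken for a name from the list of things; names that differ only in an ending like _2 or _b are one class to them, and where a whole thing is asked for, a point or a joint stands for the part that bears it (a point fixed in the world has none). Each returns a list of dicts, best first, with "conf" (0 to 1); they miss things now and then, are a little off and sometimes report something else, mostly with a low value. They report only what shows in the picture. A call takes as long as a camera call.
- masks_of(camera, label): "pixels" (420x560 bool, what is visible of it) and "at" ([column, row] in pixels, amid what is visible of it).
- pinpoint(camera, label): "at" ([column, row] in pixels: a listed point, or the origin of a listed thing).
The state is a dict: "time": time; "joint_pos": joint angles; "qd": joint speeds; "joint_efforts": joint torques, N m; "tool_pos": TCP position; "tcp_rot": TCP orientation; "ft_force": force on the tool from outside, world axes, zero at the start; "wrist_torque": the same for the moment, N m; "finger_gap": finger opening in mm; "grip_force": force on a finger pad.
Only numpy, scipy, OpenCV 4.12 (cv2) and the standard library are available. Lean on these libraries where they do the work, as an engineer would, in place of code of your own. Each camera call takes 0.05 s, during which the arm holds its last target. There are 200 camera calls.

## Task

The whistling kettle has boiled: without lifting or tipping it, slide it sideways along the pan supports from the end burner it stands on until it is centred over the free middle burner. Then press its thumb lever down against the spring as far as it goes, so that the spout cap is open on its stop, and finish while still holding it there, with the kettle standing flat over the middle burner. Leave the saucepan and everything else on the worktop where it is.

Things in the scene. Friction and masses are not known exactly. Their poses are not given: they have to be found in the camera images.
- kettle_centre (a point): Whistling kettle of bare steel on the hob's left or right end burner: 194 mm across, base 180 mm across, 0.8 kg, body 116 mm tall, lid knob up to 145 mm. This point: on its vertical axis, 60 mm above its underside. Axes: x level towards the spout, y to the kettle's left, z up. The black handle grip reaches forward from the back over the lid
- kettle_grip (a point): Centre of the kettle's black handle grip: a level flat-sided bar 80 mm long (along the kettle's x), 24 wide, 20 high, 40 mm behind the kettle's axis, 200 mm above its underside; held by a steel strap at its back end, front end free. Its underside is 45 mm above the lid knob. Axes as the kettle's, with which it moves
- thumb_pad (a point): Centre of the top face of the black thumb pad, 28 mm long, 30 wide, 6 thick, at the back end of the spout cap's lever. Cap shut: 62 mm in front of the kettle's axis (and of the grip's front end), 203 mm above its underside, face sloping 0.3 rad down to the spout. To the stop it goes down 35 mm and 16 mm back on an arc about the pivot; face then slopes 0.3 rad down to the handle
- cap_lever (a joint): Turn of the spout cap with its lever about the pivot: 0 = cap shut on the spout, 0.6 rad = fully open, on its stop. A spring shuts it: about 3 N on the pad starts it and about 6 N holds it at the stop; pressing the pad down opens it
- middle_burner (a point): Centre of the middle burner of the three-burner gas hob, at the top of the pan supports, 50 mm above the worktop. Axes: y along the row of burners, the others 260 mm away at +y and -y; x away from the knobs, which stand 203 mm away at -x, 37 mm tall. The pan supports are level iron bars, one even surface over all three burners, on which the kettle slides
- saucepan: Steel saucepan with lid on the other end burner, 166 mm across, 123 mm tall with its lid knob; black handle along its own +x, reaching 235 mm from its axis. Origin under its centre. Bystander, to be left alone
- pepper_mill: Dark wooden pepper mill, 54 mm across, 127 mm tall, behind the hob. Origin under its centre. Bystander
- oil_bottle: Green glass oil bottle, 58 mm across, 170 mm tall, behind the hob. Origin under its centre. Bystander
- salt_jar: Glass salt jar with steel cap, 68 mm across, 75 mm tall, behind the hob. Origin under its centre. Bystander
- mug: White mug, 82 mm across, 95 mm tall, on the worktop to the right of the hob. Origin under its centre. Bystander
- tea_caddy: Aluminium tea tin, 84 mm across, 120 mm tall, on the worktop to the left of the hob. Origin under its centre. Bystander
- spout_cap: Spout cap of the kettle with its lever, one steel part. Origin: its pivot, at the top of the spout, 110 mm in front of the kettle's axis and 159 mm above its underside. The hinge pin is its y axis, along the kettle's y; with the cap shut its axes are the kettle's, and it turns with the lever. The lever reaches 64 mm back and up from here to the thumb pad

How it is judged:
By the outcome, as a careful person would: the job done as asked, in the order asked, and still so for the second after the job is handed in, while the arm keeps its last pose, push and grip.
It also fails if it takes over 51 s, if anything falls off the work surface, if the arm or the gripper's body presses on something with over 40 N, if the wrist force passes 120 N, or if a joint passes its speed limit or range.

## Working session

There is one attempt and no reset: what is moved stays moved. The work goes in short steps, Python scripts to look and compute and a tool call to move; the robot and the scene stay as the last step left them, time stands still between calls to the robot, and variables do not carry over. Pictures are saved under pics/ and viewed, at most 10 in all, crops included, and the job is handed in when it is done.

Besides the shell and the picture viewer there is one more tool, called after ">>>" as name(argument=value, ...), one argument or row to a line, values as JSON. step_arm: Moves the arm, as the interface text tells. Its arguments: {"type":"object","properties":{"targets":{"type":"array","items":{"type":"object","properties":{"angular":{"type":"array","items":{"type":"number","minimum":-1,"maximum":1}},"dp":{"type":"array","items":{"type":"number","minimum":-1,"maximum":1}},"fingers":{"type":"number"}}}},"newtons":{"type":"number"}},"required":["targets"]}

```bash
mkdir -p pics; cat > h.py <<'E'
import numpy as np, cv2
from bench import *
from scipy.optimize import least_squares
from scipy.spatial.transform import Rotation as Ro
def ray(cam,px,P=None):
    p=P or camera_params(cam); f=210/np.tan(np.radians(p['vfov'])/2)
    R=np.array(p['R']);t=np.array(p['t'])
    d=R.T@np.array([(px[0]-p['cx'])/f,(px[1]-p['cy'])/f,1]); return -R.T@t,d/np.linalg.norm(d)
def atz(cam,px,z):
    o,d=ray(cam,px); return o+d*(z-o[2])/d[2]
def tri(rs):
    A=sum(np.eye(3)-np.outer(d,d) for o,d in rs); b=sum((np.eye(3)-np.outer(d,d))@o for o,d in rs)
    return np.linalg.solve(A,b)
E
cat > a.py <<'E'
from h import *
np.set_printoptions(precision=1,suppress=True)
s=sense();print(s)
for c in ['scene','top']: 
    cv2.imwrite(f'pics/{c}0.png',snapshot(c)); p=camera_params(c); print(c,p)
for l in ['kettle_centre','kettle_grip','thumb_pad','spout_cap','middle_burner','saucepan','pepper_mill','oil_bottle','salt_jar','mug','tea_caddy']:
    rs=[]
    for c in ['scene','top']:
        r=pinpoint(c,l)
        print(l,c,[(np.round(q['at'],1),round(q['conf'],2)) for q in r[:2]])
        if r: rs.append(ray(c,r[0]['at']))
    if len(rs)==2: 
        X=tri(rs); print('   ',X,[round(np.linalg.norm(np.cross(X-o,d)),1) for o,d in rs])
E
python3 a.py
```

```text
{'time': 0.0, 'joint_pos': array([-71.9,   7.5,  85.3,  -0. ,  87.3,  -4.9]), 'qd': array([-0. , -0. ,  0. , -0. , -0. , -0.1]), 'joint_efforts': array([ -0. , -56.9, -50.1,  -0. ,   0. ,  -0. ]), 'tool_pos': array([ 233.9, -551.9,  230.2]), 'tcp_rot': array([-179.9,   -0. ,   23. ]), 'ft_force': array([-0.1, -0.1, -0.4]), 'wrist_torque': array([-0., -0., -0.]), 'grip_force': 0.0, 'finger_gap': 85.46895731346974}
scene {'vfov': 54.812223739122444, 'cx': 274.7996561846039, 'cy': 208.89143756581066, 'R': array([[ 0.7,  0.7,  0. ],
       [ 0.5, -0.6, -0.7],
       [-0.4,  0.5, -0.7]]), 't': array([-440. , -179.9, 1856.8])}
top {'vfov': 50.62132340144821, 'cx': 276.34164883272797, 'cy': 211.72406395837587, 'R': array([[ 0. , -1. , -0. ],
       [-1. , -0. , -0.1],
       [ 0.1,  0. , -1. ]]), 't': array([   7.7,  592.4, 1457.7])}
kettle_centre scene [(array([211.8, 255.1]), 0.69), (array([322.4, 248. ]), 0.22)]
kettle_centre top [(array([315.2, 168.3]), 0.2)]
    [ 647.8 -198.3  196.6] [np.float64(120.1), np.float64(120.1)]
kettle_grip scene [(array([201.7, 224.5]), 0.78)]
kettle_grip t
[... 841 characters left out ...]
.6)]
oil_bottle scene [(array([289.3, 277.1]), 0.83), (array([304. , 189.4]), 0.67)]
oil_bottle top [(array([317.6, 166.2]), 0.6)]
    [ 752.4 -112.3   14.3] [np.float64(5.1), np.float64(5.1)]
salt_jar scene [(array([305.6, 262.6]), 0.88), (array([319.5, 247.7]), 0.28)]
salt_jar top [(array([285.8, 165.8]), 0.79)]
    [752.   -8.7  -6.8] [np.float64(0.2), np.float64(0.2)]
mug scene [(array([146.2, 304. ]), 0.75), (array([305.1, 261.4]), 0.44)]
mug top [(array([437.7, 261.2]), 0.6)]
    [ 443.  -517.    -5.2] [np.float64(6.5), np.float64(6.5)]
tea_caddy scene [(array([318.2, 162.1]), 0.6)]
tea_caddy top [(array([145. , 249.8]), 0.75)]
    [455.2 454.7  14.6] [np.float64(1.8), np.float64(1.8)]
```

```bash
python3 - <<'E'
import cv2
a=cv2.imread('pics/scene0.png')[130:340,120:400];b=cv2.imread('pics/top0.png')[130:290,300:500]
cv2.imwrite('pics/s0.png',cv2.resize(a,None,fx=2.8,fy=2.8,interpolation=2));cv2.imwrite('pics/t0.png',cv2.resize(b,None,fx=3.5,fy=3.5,interpolation=2))
E
```

```text
(no output)
```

View pics/s0.png

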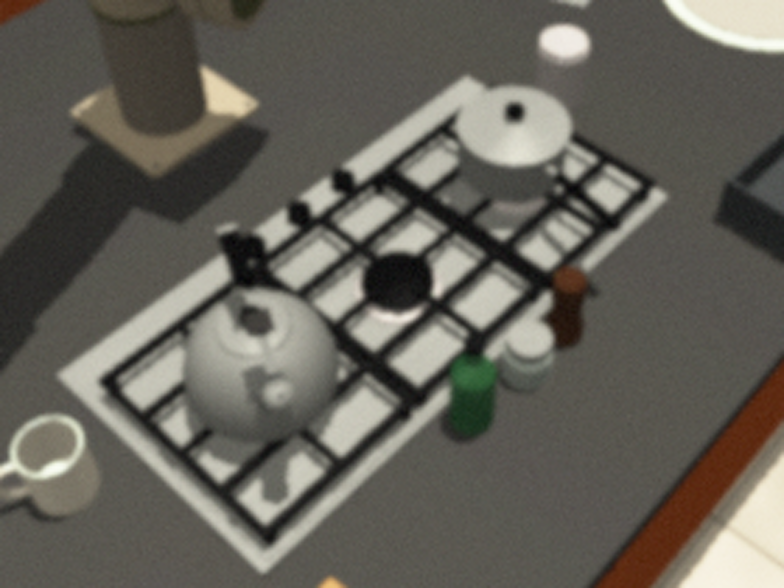

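View pics/t0.png

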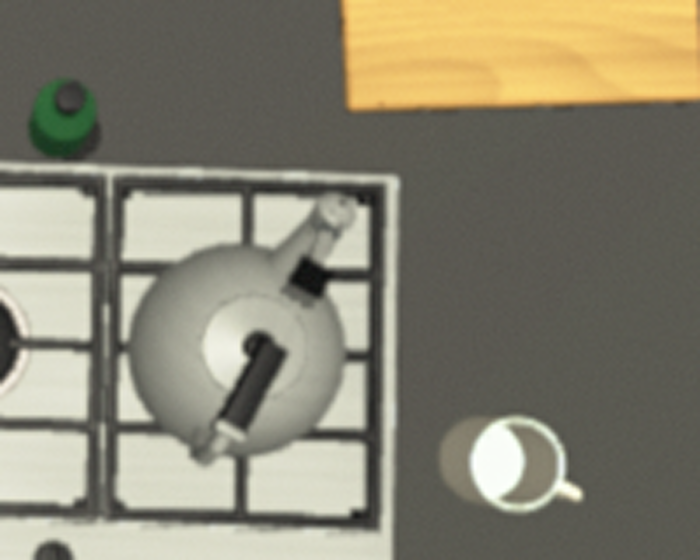

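View pics/top0.png

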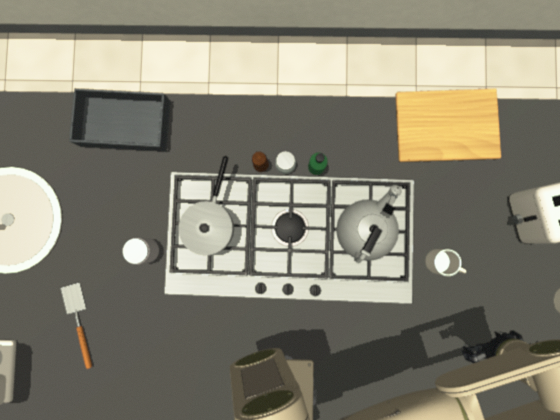

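The kettle is on the right burner, with its axis near top pixel (368,229) and its spout pointing up and to the right. The middle burner is free at (290,228). Next I fit the kettle pose.

```bash
cat > fit.py <<'E'
from h import *
import sys
np.set_printoptions(precision=1,suppress=True)
PT={'kettle_centre':(0,0,60),'kettle_grip':(-40,0,200),'thumb_pad':(62,0,203),'spout_cap':(110,0,159)}
def fit(cams,x0,dump=True):
    obs=[]
    for c in cams:
        snapshot(c);P=camera_params(c)
        for l,q in PT.items():
            for r in pinpoint(c,l)[:1]:
                if r['conf']>.3: obs.append((c,l,np.array(q,float),*ray(c,r['at'],P),r['conf']))
    def res(v):
        R=Ro.from_euler('z',v[2],degrees=True).as_matrix(); out=[]
        for c,l,q,o,d,_ in obs:
            X=R@q+[v[0],v[1],50]; out.append(np.cross(X-o,d))
        return np.array(out)
    s=least_squares(lambda v:res(v).ravel(),x0,loss='soft_l1',f_scale=3,x_scale=[10,10,5])
    for ob,e in zip(obs,res(s.x)): print(ob[0],ob[1],round(ob[5],2),np.round(np.linalg.norm(e),1),e)
    print('kettle',s.x); return s.x
if __name__=='__main__':
    v=fit(sys.argv[1].split(','),[float(a) for a in sys.argv[2].split(',')])
    for c in sys.argv[1].split(','):
        r=pinpoint(c,'middle_burner')
        if r: print(c,'burner',atz(c,r[0]['at'],50),round(r[0]['conf'],2))
    R=Ro.from_euler('z',v[2],degrees=True).as_matrix()
    for l,q in PT.items(): print(l,R@np.array(q)+[v[0],v[1],50])
E
python3 fit.py scene,top 535,-285,-27
python3 - <<'E'
from h import *
for c in ['scene','top']:
  for l in ['kettle_grip','kettle_centre']:
    for r in masks_of(c,l)[:1]: print(c,l,r['at'],r['conf'],r['pixels'].sum(),[ (a.min(),a.max()) for a in np.nonzero(r['pixels'])])
E
```

```text
scene kettle_centre 0.92 2.5 [ 2.1  0.4 -1.2]
scene kettle_grip 0.69 2.4 [-1.  -2.2 -0.3]
scene thumb_pad 0.83 4.5 [-3.  -3.3  0.5]
scene spout_cap 0.8 3.4 [ 0.7 -2.9 -1.6]
top kettle_grip 0.71 0.7 [-0.   0.7 -0.1]
top thumb_pad 0.64 11.1 [-1.1 10.7 -2.6]
top spout_cap 0.71 1.6 [ 0.5  1.4 -0.3]
kettle [ 540.9 -270.5  -26.8]
scene burner [543.1 -25.   50. ] 0.82
top burner [542.7 -25.4  50. ] 0.76
kettle_centre [ 540.9 -270.5  110. ]
kettle_grip [ 505.2 -252.4  250. ]
thumb_pad [ 596.3 -298.4  253. ]
spout_cap [ 639.1 -320.   209. ]
scene kettle_grip [210.5, 259.9] 0.91 2623 [(np.int64(210), np.int64(287)), (np.int64(185), np.int64(240))]
scene kettle_centre [210.1, 257.2] 0.62 2644 [(np.int64(210), np.int64(287)), (np.int64(185), np.int64(240))]
top kettle_grip [373.2, 227.4] 0.62 3379 [(np.int64(185), np.int64(262)), (np.int64(336), np.int64(401))]
top kettle_centre [366.6, 228.7] 0.86 3280 [(np.int64(185), np.int64(262)), (np.int64(336), np.int64(401))]
```

>>> step_arm(
  targets=[
    {"dp":[0,0,-0.3],"angular":[0,0,0],"fingers":0},
    {"dp":[0,0,-0.6],"angular":[0,0,0.05],"fingers":0},
    {"dp":[0.2,-0.1,-0.85],"angular":[0,0,0.1],"fingers":0},
    {"dp":[0.4,-0.2,-0.85],"angular":[0,0,0.15],"fingers":0},
    {"dp":[0.6,-0.3,-0.85],"angular":[0,0,0.2],"fingers":0},
    {"dp":[0.8,-0.4,-0.85],"angular":[0,0,0.25],"fingers":0},
    {"dp":[1.0,-0.46,-0.85],"angular":[0,0,0.278],"fingers":0},
    {"dp":[1.0,-0.46,-0.85],"angular":[0,0,0.278],"fingers":0},
  ],
)

```text
time: 3.0
tool_pos: [384.2, -387.8, 401.5]
tcp_rot: [-180.0, -0.0, -26.9]
ft_force: [-1.1, 0.7, -0.1]
finger_gap: 85.5
grip_force: 0.0
```

```bash
cat > mv.py <<'E'
# usage: mv.py x y z yaw -> dp/angular in tool units from the measured pose
from h import *; import sys
np.set_printoptions(precision=4,suppress=True)
x,y,z,w=map(float,sys.argv[1:5]); s=sense(); R=Ro.from_euler('xyz',s['tcp_rot'],degrees=True)
T=Ro.from_euler('xyz',[180,0,w],degrees=True)
print('t',s['time'],'tcp',s['tool_pos'],s['tcp_rot'],'F',s['ft_force'],'gap',s['finger_gap'],s['grip_force'])
print('dp',R.inv().apply(np.array([x,y,z])-s['tool_pos'])/200,'ang',np.degrees((R.inv()*T).as_rotvec())/180)
E
python3 mv.py 505 -252 400 -26.8
```

```text
t 3.0 tcp [ 384.2251 -387.8312  401.534 ] [-179.9767   -0.0374  -26.8923] F [-1.0668  0.6701 -0.144 ] gap 85.45175239063086 0.0
dp [ 0.2314 -0.8788  0.0082] ang [-0.0001 -0.0002 -0.0005]
```

>>> step_arm(
  targets=[
    {"dp":[0.04,-0.15,0],"angular":[0,0,0],"fingers":0},
    {"dp":[0.08,-0.3,0],"angular":[0,0,0],"fingers":0},
    {"dp":[0.12,-0.45,0],"angular":[0,0,0],"fingers":0},
    {"dp":[0.16,-0.6,0],"angular":[0,0,0],"fingers":0},
    {"dp":[0.2,-0.75,0],"angular":[0,0,0],"fingers":0},
    {"dp":[0.23,-0.88,0],"angular":[0,0,0],"fingers":0},
    {"dp":[0.23,-0.88,0],"angular":[0,0,0],"fingers":0},
    {"dp":[0.23,-0.88,0],"angular":[0,0,0],"fingers":0},
  ],
)

```text
time: 4.0
tool_pos: [502.9, -254.8, 401.2]
tcp_rot: [180.0, 0.0, -27.1]
ft_force: [-0.6, -0.4, 0.4]
finger_gap: 85.7
grip_force: 0.0
```

```bash
python3 - <<'E'
from h import *
cv2.imwrite('pics/w1.png',snapshot('wrist'))
E
python3 fit.py wrist 541,-270,-27; python3 fit.py scene,wrist 541,-270,-27|grep -v "^[tms]"
```

```text
wrist kettle_grip 0.61 0.7 [0.2 0.7 0. ]
wrist thumb_pad 0.78 0.6 [ 0.5 -0.2  0.1]
wrist spout_cap 0.82 0.9 [-0.7 -0.5 -0.1]
kettle [ 539.6 -269.7  -27.6]
wrist burner [548.1 -24.6  50. ] 0.63
kettle_centre [ 539.6 -269.7  110. ]
kettle_grip [ 504.1 -251.2  250. ]
thumb_pad [ 594.6 -298.4  253. ]
spout_cap [ 637.1 -320.6  209. ]
wrist kettle_grip 0.74 3.3 [ 3.1  1.1 -0.5]
wrist thumb_pad 0.82 1.8 [1.1 1.5 0.1]
wrist spout_cap 0.77 3.5 [-1.9  2.8 -0.7]
kettle [ 540.9 -270.6  -25.2]
wrist burner [547.4 -23.5  50. ] 0.92
kettle_centre [ 540.9 -270.6  110. ]
kettle_grip [ 504.7 -253.6  250. ]
```

View pics/w1.png

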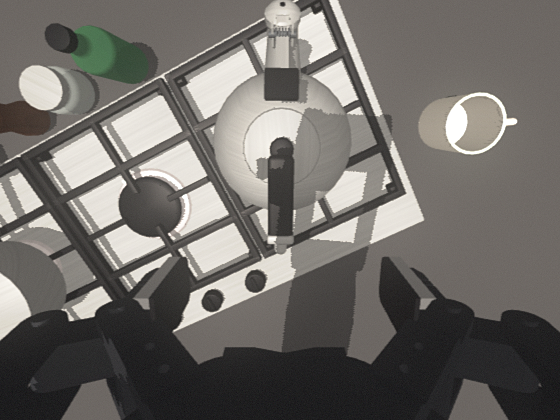

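The wrist view shows the grip bar aligned with the tool at (281,195), the pad at (282,84) and the middle burner at (152,207), which agrees with the fit. I descend and grasp.

>>> step_arm(
  targets=[
    {"dp":[0,-0.018,0.15],"angular":[0,0,0],"fingers":0},
    {"dp":[0,-0.018,0.3],"angular":[0,0,0],"fingers":0},
    {"dp":[0,-0.018,0.45],"angular":[0,0,0],"fingers":0},
    {"dp":[0,-0.018,0.6],"angular":[0,0,0],"fingers":0},
    {"dp":[0,-0.018,0.7],"angular":[0,0,0],"fingers":0},
    {"dp":[0,-0.018,0.8],"angular":[0,0,0],"fingers":0},
    {"dp":[0,-0.018,0.85],"angular":[0,0,0],"fingers":0},
    {"dp":[0,-0.018,0.85],"angular":[0,0,0],"fingers":0},
  ],
)

```text
time: 5.95
tool_pos: [504.9, -250.6, 230.8]
tcp_rot: [-180.0, 0.1, -27.1]
ft_force: [0.0, -0.4, 0.7]
finger_gap: 85.4
grip_force: 0.0
```

>>> step_arm(
  targets=[
    {"dp":[0,0,0],"angular":[0,0,0],"fingers":0.5},
    {"dp":[0,0,0],"angular":[0,0,0],"fingers":0.6},
    {"dp":[0,0,0],"angular":[0,0,0],"fingers":0.7},
    {"dp":[0,0,0],"angular":[0,0,0],"fingers":0.8},
    {"dp":[0,0,0],"angular":[0,0,0],"fingers":0.9},
    {"dp":[0,0,0],"angular":[0,0,0],"fingers":0.9},
    {"dp":[0,0,0],"angular":[0,0,0],"fingers":0.9},
    {"dp":[0,0,0],"angular":[0,0,0],"fingers":0.9},
  ],
  newtons=40,
)

```text
time: 6.95
tool_pos: [505.2, -251.1, 231.8]
tcp_rot: [180.0, -0.1, -27.1]
ft_force: [-1.3, -2.7, 5.4]
finger_gap: 23.3
grip_force: 40.6
```

```bash
python3 mv.py 504.5 -251.5 231 -27; python3 fit.py scene,top 541,-270,-27
python3 - <<'E'
from h import *
cv2.imwrite('pics/w2.png',snapshot('wrist'))
E
```

```text
t 6.95 tcp [ 505.2198 -251.0653  231.8461] [179.9796  -0.0513 -27.0861] F [-1.3395 -2.7287  5.3583] gap 23.337844655472175 40.573702454566956
dp [-0.0022  0.0036  0.0042] ang [ 0.0001 -0.0003 -0.0005]
scene kettle_centre 0.9 14.8 [-9.1  7.8  8.7]
scene kettle_grip 0.79 3.9 [-0.6 -3.6 -1.3]
scene thumb_pad 0.7 8.4 [-7.2 -1.3  4.1]
scene spout_cap 0.82 13.1 [11.3 -0.6 -6.7]
top kettle_grip 0.86 4.2 [ 4.2  0.6 -0.1]
top thumb_pad 0.73 371.4 [355.3 -94.3  52.7]
top spout_cap 0.47 6.5 [-4.5  4.4 -1.6]
kettle [ 541.2 -271.7  -27.8]
scene burner [558.2 -24.2  50. ] 0.76
top burner [542.3 -22.2  50. ] 0.84
kettle_centre [ 541.2 -271.7  110. ]
kettle_grip [ 505.8 -253.1  250. ]
thumb_pad [ 596.1 -300.6  253. ]
spout_cap [ 638.6 -322.9  209. ]
```

View pics/w2.png

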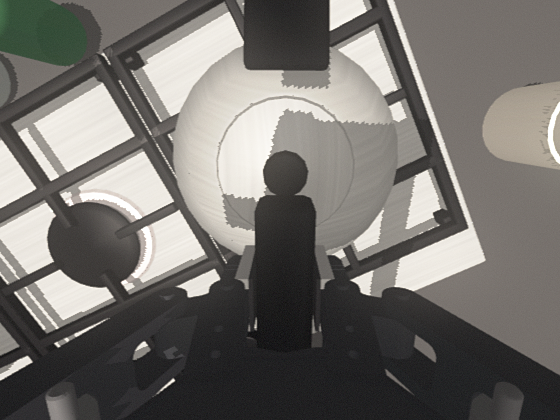

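The bar is held (gap 23.3 mm, 40 N). Next I slide the first half.

>>> step_arm(
  targets=[
    {"dp":[-0.02,-0.04,0],"angular":[0,0,0],"fingers":0.9},
    {"dp":[-0.06,-0.12,0],"angular":[0,0,0],"fingers":0.9},
    {"dp":[-0.1,-0.2,0],"angular":[0,0,0],"fingers":0.9},
    {"dp":[-0.14,-0.28,0],"angular":[0,0,0],"fingers":0.9},
    {"dp":[-0.18,-0.36,0],"angular":[0,0,0],"fingers":0.9},
    {"dp":[-0.22,-0.44,0],"angular":[0,0,0],"fingers":0.9},
    {"dp":[-0.25,-0.5,0],"angular":[0,0,0],"fingers":0.9},
    {"dp":[-0.274,-0.55,0],"angular":[0,0,0],"fingers":0.9},
  ],
)

```text
time: 8.6
tool_pos: [506.6, -127.4, 232.1]
tcp_rot: [180.0, -0.1, -27.1]
ft_force: [-0.5, -5.8, 4.3]
finger_gap: 23.6
grip_force: 42.6
```

```bash
python3 mv.py 507.5 -5 231.5 -27; python3 fit.py scene,top 541,-150,-27
```

```text
t 8.6 tcp [ 506.5698 -127.4069  232.0893] [179.9702  -0.0788 -27.0553] F [-0.5444 -5.8387  4.2515] gap 23.583919385086055 42.60623037815094
dp [-0.2742 -0.5472  0.0023] ang [ 0.0002 -0.0004 -0.0003]
scene kettle_centre 0.8 5.5 [0.8 5.  2.1]
scene kettle_grip 0.66 3.5 [0.2 3.  1.7]
scene thumb_pad 0.64 3.7 [-1.9 -3.1 -0.5]
scene spout_cap 0.56 5.7 [-2.5 -5.  -1.1]
top kettle_grip 0.59 2.8 [ 2.1 -1.9  0.2]
top thumb_pad 0.66 2.5 [2.3 1.  0.1]
top spout_cap 0.47 0.7 [-0.6  0.1 -0.1]
kettle [ 543.3 -142.2  -28.1]
scene burner [556.8 -25.5  50. ] 0.79
top burner [538.8 -22.3  50. ] 0.95
kettle_centre [ 543.3 -142.2  110. ]
kettle_grip [ 508.  -123.3  250. ]
thumb_pad [ 598.  -171.3  253. ]
spout_cap [ 640.4 -193.9  209. ]
```

>>> step_arm(
  targets=[
    {"dp":[-0.02,-0.04,0],"angular":[0,0,0],"fingers":0.9},
    {"dp":[-0.06,-0.12,0],"angular":[0,0,0],"fingers":0.9},
    {"dp":[-0.1,-0.2,0],"angular":[0,0,0],"fingers":0.9},
    {"dp":[-0.14,-0.28,0],"angular":[0,0,0],"fingers":0.9},
    {"dp":[-0.18,-0.36,0],"angular":[0,0,0],"fingers":0.9},
    {"dp":[-0.23,-0.46,0],"angular":[0,0,0],"fingers":0.9},
    {"dp":[-0.274,-0.547,0],"angular":[0,0,0],"fingers":0.9},
    {"dp":[-0.274,-0.547,0],"angular":[0,0,0],"fingers":0.9},
  ],
)

```text
time: 10.2
tool_pos: [507.2, -2.5, 231.7]
tcp_rot: [-179.8, 0.1, -26.9]
ft_force: [-0.9, 4.9, 11.2]
finger_gap: 23.4
grip_force: 43.4
```

```bash
python3 mv.py 507.5 -5 231.5 -27; python3 fit.py scene,top 541,-25,-27
```

```text
t 10.2 tcp [507.2431  -2.4759 231.7304] [-179.8406    0.0658  -26.9285] F [-0.9393  4.8554 11.2174] gap 23.408476215695632 43.36609661579132
dp [0.0069 0.0107 0.0011] ang [-0.0009  0.0004  0.0004]
scene kettle_centre 0.64 1.3 [0.2 1.2 0.6]
scene kettle_grip 0.74 13.0 [ -0.1 -10.5  -7.5]
scene thumb_pad 0.57 3.1 [-1.7  1.5  2.1]
scene spout_cap 0.64 126.8 [ 60.4 106.6  32.6]
top kettle_grip 0.44 100.3 [-44.5 -89.9  -0.7]
top thumb_pad 0.47 4.1 [ 1.3  3.9 -0. ]
top spout_cap 0.52 5.2 [ 2.4 -4.6  0.5]
kettle [539.1 -23.8 -25.4]
kettle_centre [539.1 -23.8 110. ]
kettle_grip [503.   -6.7 250. ]
thumb_pad [595.2 -50.4 253. ]
spout_cap [638.5 -71.  209. ]
```

>>> step_arm(
  targets=[
    {"dp":[0,0,0],"angular":[0,0,0],"fingers":0.5},
    {"dp":[0,0,0],"angular":[0,0,0],"fingers":0.0},
    {"dp":[0,0,0],"angular":[0,0,0],"fingers":0},
    {"dp":[0,0,-0.1],"angular":[0,0,0],"fingers":0},
    {"dp":[0,0,-0.3],"angular":[0,0,0],"fingers":0},
    {"dp":[0,0,-0.55],"angular":[0,0,0],"fingers":0},
    {"dp":[0,0,-0.84],"angular":[0,0,0],"fingers":0},
    {"dp":[0,0,-0.84],"angular":[0,0,0],"fingers":0},
  ],
)

```text
time: 11.8
tool_pos: [509.0, -5.7, 407.1]
tcp_rot: [-179.8, -0.6, -27.1]
ft_force: [-0.6, -0.7, 0.5]
finger_gap: 85.4
grip_force: 0.0
```

```bash
python3 mv.py 507.5 -5 400 -27; python3 fit.py wrist 541,-25,-27;python3 fit.py wrist,scene,top 541,-25,-27
python3 - <<'E'
from h import *
cv2.imwrite('pics/w3.png',snapshot('wrist'))
t=snapshot('top')
cv2.imwrite('pics/t3.png',cv2.resize(t[150:310,160:430],None,fx=2.9,fy=2.9,interpolation=2))
E
```

```text
t 11.8 tcp [509.0033  -5.7328 407.0685] [-179.7661   -0.6139  -27.0839] F [-0.6249 -0.7     0.5398] gap 85.35419832346632 0.0
dp [-0.0087  0.0003  0.0352] ang [-0.0013 -0.0034 -0.0005]
wrist kettle_grip 0.74 1.5 [-1.  -1.   0.1]
wrist thumb_pad 0.72 2.1 [2.1 0.2 0.2]
wrist spout_cap 0.86 1.1 [-0.7  0.8 -0.2]
kettle [540.9 -18.9 -26.4]
kettle_centre [540.9 -18.9 110. ]
kettle_grip [505.   -1.2 250. ]
thumb_pad [596.4 -46.5 253. ]
spout_cap [639.4 -67.8 209. ]
wrist kettle_grip 0.67 3.2 [ 2.4 -1.9 -0.7]
wrist thumb_pad 0.87 6.6 [ 5.4 -3.7  0.7]
wrist spout_cap 0.63 6.8 [ 6.2 -2.1  1.5]
scene kettle_centre 0.95 11.1 [3.8 9.7 3.7]
scene kettle_grip 0.6 8.7 [-6.3 -6.   0.2]
scene thumb_pad 0.78 6.5 [-5.8 -1.7  2.6]
scene spout_cap 0.59 64.7 [39.9 50.2  8.7]
top thumb_pad 0.73 10.3 [-5.9  8.4 -0.8]
top spout_cap 0.72 3.2 [-1.7 -2.7 -0.1]
kettle [540.  -21.9 -27.5]
scene burner [ 781.  -143.5   50. ] 0.74
kettle_centre [540.  -21.9 110. ]
kettle_grip [504.5  -3.5 250. ]
thumb_pad [595.  -50.5 253. ]
spout_cap [637.6 -72.6 209. ]
```

View pics/w3.png

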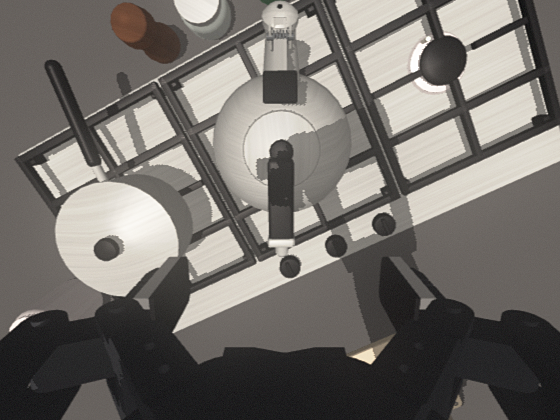

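View pics/t3.png

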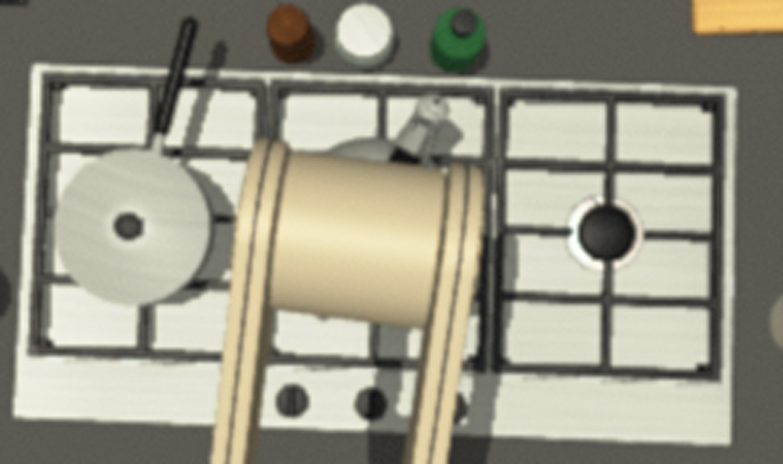

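The wrist view shows the kettle at about (283,145), inside the middle section between the double bars. I check centring against the grid and the right burner.

```bash
python3 - <<'E'
from h import *
np.set_printoptions(precision=1,suppress=True)
snapshot('wrist'); print(sense()['tool_pos'])
P=[atz('wrist',p,50) for p in [(167,80),(257,262),(402,195),(320,8)]]
for p in P: print(p)
print('mid',np.mean(P,0)); print('rburner z40',atz('wrist',(442,61),40),atz('top',(160+606/2.9,150+232/2.9),40))
# top: double bars in t3
Q=[atz('top',(160+a/2.9,150+b/2.9),50) for a,b in [(270,80),(496,92),(249,358),(492,370)]]
for p in Q: print(p)
im=snapshot('wrist')
for r in masks_of('wrist','kettle_centre')[:1]:
    m=r['pixels']; ys,xs=np.nonzero(m); rows=np.arange(110,200,10)
    print(r['conf'],[(int(y),int(np.nonzero(m[y])[0].min()),int(np.nonzero(m[y])[0].max())) for y in rows])
E
for i in 1 2; do python3 fit.py wrist 541,-25,-27|grep kettle; done; python3 mv.py 507.5 -5 400 -27
```

```text
[507.3  -5.5 399.3]
[697.9  88.5  50. ]
[386.9 108.   50. ]
[ 384.1 -151.8   50. ]
[ 680.7 -148.2   50. ]
mid [537.4 -25.9  50. ]
rburner z40 [ 540.7 -279.5   40. ] [ 536.9 -284.4   40. ]
[701.   97.7  50. ]
[ 692.  -157.9   50. ]
[387.9 113.5  50. ]
[ 380.7 -157.2   50. ]
0.78 [(110, 222, 342), (120, 217, 347), (130, 215, 349), (140, 214, 349), (150, 214, 350), (160, 217, 347), (170, 219, 344), (180, 225, 339), (190, 233, 332)]
wrist kettle_grip 0.56 0.6 [-0.3 -0.5  0. ]
kettle [543.  -18.3 -26.8]
kettle_centre [543.  -18.3 110. ]
kettle_grip [507.3  -0.2 250. ]
wrist kettle_grip 0.84 1.7 [-1.6  0.   0.4]
kettle [542.7 -17.1 -24.6]
kettle_centre [542.7 -17.1 110. ]
kettle_grip [506.3  -0.4 250. ]
t 13.85 tcp [507.3556  -5.4754 399.2843] [-179.9989    0.0005  -27.0731] F [-0.284   0.1904 -0.0942] gap 85.72418096556629 0.0
dp [-0.0004 -0.0024 -0.0036] ang [-0.      0.     -0.0004]
```

Corrected by the physically centred grasp, the kettle is at about (543,-23), against the burner at about (543,-24.5). It is centred. Next I shut the fingers and go above the pad.

>>> step_arm(
  targets=[
    {"dp":[0.1,0,0],"angular":[0,0,0],"fingers":1},
    {"dp":[0.25,0,0],"angular":[0,0,0],"fingers":1},
    {"dp":[0.4,0,0],"angular":[0,0,0],"fingers":1},
    {"dp":[0.49,0,0.1],"angular":[0,0,0],"fingers":1},
    {"dp":[0.49,0,0.25],"angular":[0,0,0],"fingers":1},
    {"dp":[0.49,0,0.4],"angular":[0,0,0],"fingers":1},
    {"dp":[0.49,0,0.55],"angular":[0,0,0],"fingers":1},
    {"dp":[0.49,0,0.6],"angular":[0,0,0],"fingers":1},
  ],
)

```text
time: 14.85
tool_pos: [593.6, -49.9, 276.8]
tcp_rot: [179.9, 0.2, -27.1]
ft_force: [0.2, -0.2, -0.9]
finger_gap: 0.1
grip_force: 0.0
```

>>> step_arm(
  targets=[
    {"dp":[0,0,0],"angular":[0,0,0],"fingers":1},
    {"dp":[0,0,0],"angular":[0,0,0],"fingers":1},
    {"dp":[0,0,0],"angular":[0,0,0],"fingers":1},
    {"dp":[0,0,0],"angular":[0,0,0],"fingers":1},
    {"dp":[0,0,0],"angular":[0,0,0],"fingers":1},
    {"dp":[0,0,0],"angular":[0,0,0],"fingers":1},
    {"dp":[0,0,0],"angular":[0,0,0],"fingers":1},
    {"dp":[0,0,0],"angular":[0,0,0],"fingers":1},
  ],
)

```text
time: 15.85
tool_pos: [594.6, -50.1, 279.2]
tcp_rot: [-180.0, 0.0, -27.1]
ft_force: [0.4, 0.4, -0.4]
finger_gap: -0.3
grip_force: 0.0
```

```bash
python3 mv.py 598 -51.5 255 -27; python3 fit.py wrist,scene 541,-25,-27
python3 - <<'E'
from h import *
cv2.imwrite('pics/w4.png',snapshot('wrist'))
E
```

```text
t 15.85 tcp [594.5949 -50.0601 279.245 ] [-179.9997    0.0063  -27.0738] F [ 0.3615  0.4078 -0.4139] gap -0.3006989695026094 0.0
dp [ 0.0185 -0.0013  0.1212] ang [-0.      0.     -0.0004]
wrist spout_cap 0.87 8.2 [-5.1  6.4  0.8]
scene kettle_centre 0.75 3.4 [ 2.9  1.6 -0.7]
scene kettle_grip 0.57 2.1 [-1.8 -1.1  0.5]
scene spout_cap 0.69 6.2 [ 1.6 -4.6 -3.8]
kettle [543.9 -19.7 -21.8]
kettle_centre [543.9 -19.7 110. ]
kettle_grip [506.7  -4.8 250. ]
thumb_pad [601.4 -42.7 253. ]
spout_cap [646.  -60.5 209. ]
```

View pics/w4.png

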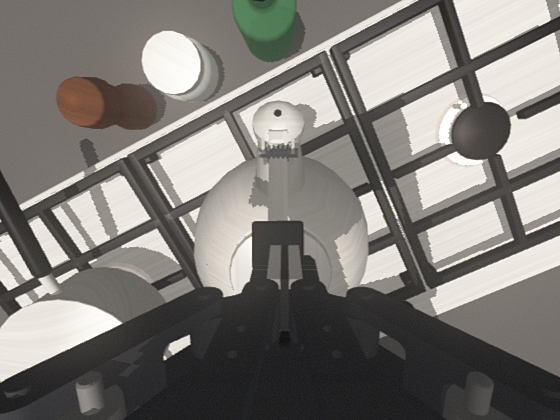

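>>> step_arm(
  targets=[
    {"dp":[0,-0.01,0.05],"angular":[0,0,0],"fingers":1},
    {"dp":[0,-0.01,0.1],"angular":[0,0,0],"fingers":1},
    {"dp":[0,-0.01,0.12],"angular":[0,0,0],"fingers":1},
    {"dp":[-0.01,-0.01,0.14],"angular":[0,0,0],"fingers":1},
    {"dp":[-0.02,-0.01,0.16],"angular":[0,0,0],"fingers":1},
    {"dp":[-0.035,-0.01,0.18],"angular":[0,0,0],"fingers":1},
    {"dp":[-0.05,-0.01,0.2],"angular":[0,0,0],"fingers":1},
    {"dp":[-0.05,-0.01,0.2],"angular":[0,0,0],"fingers":1},
  ],
)

```text
time: 17.5
tool_pos: [586.7, -43.8, 239.2]
tcp_rot: [-180.0, -0.0, -27.1]
ft_force: [1.9, -1.4, 3.7]
finger_gap: 0.0
grip_force: 1.6
```

>>> step_arm(
  targets=[
    {"dp":[-0.005,0,0.015],"angular":[0,0,0],"fingers":1},
    {"dp":[-0.01,0,0.03],"angular":[0,0,0],"fingers":1},
    {"dp":[-0.015,0,0.045],"angular":[0,0,0],"fingers":1},
    {"dp":[-0.02,0,0.06],"angular":[0,0,0],"fingers":1},
    {"dp":[-0.02,0,0.07],"angular":[0,0,0],"fingers":1},
    {"dp":[-0.025,0,0.08],"angular":[0,0,0],"fingers":1},
    {"dp":[-0.025,0,0.08],"angular":[0,0,0],"fingers":1},
    {"dp":[-0.025,0,0.08],"angular":[0,0,0],"fingers":1},
  ],
)

```text
time: 18.5
tool_pos: [581.9, -41.4, 223.7]
tcp_rot: [180.0, 0.0, -27.1]
ft_force: [-3.6, -0.9, 7.2]
finger_gap: -0.2
grip_force: 3.7
```

>>> step_arm(
  targets=[
    {"dp":[0,0,0.004],"angular":[0,0,0],"fingers":1},
    {"dp":[0,0,0.008],"angular":[0,0,0],"fingers":1},
    {"dp":[0,0,0.012],"angular":[0,0,0],"fingers":1},
    {"dp":[0,0,0.015],"angular":[0,0,0],"fingers":1},
    {"dp":[0,0,0.015],"angular":[0,0,0],"fingers":1},
    {"dp":[0,0,0.015],"angular":[0,0,0],"fingers":1},
    {"dp":[0,0,0.015],"angular":[0,0,0],"fingers":1},
    {"dp":[0,0,0.015],"angular":[0,0,0],"fingers":1},
  ],
)

```text
time: 19.5
tool_pos: [581.4, -41.2, 220.6]
tcp_rot: [180.0, 0.1, -27.1]
ft_force: [-4.8, 1.8, 7.6]
finger_gap: 0.1
grip_force: 4.5
```

```bash
python3 -c "
from h import *
for i in range(4): snapshot('wrist'); print(sense()['tool_pos'],sense()['ft_force'])"
```

```text
[581.43147457 -41.22188133 220.55961723] [-4.44089781  0.82241167  8.85956471]
[581.42134397 -41.22260776 220.52287311] [-5.49872661  0.63929059  8.18377967]
[581.42814727 -41.20591354 220.55138222] [-5.41506564  0.3237151   8.31070664]
[581.43792291 -41.22516866 220.56142477] [-4.7551461   0.60233015  7.87589428]
```

>>> step_arm(
  targets=[
    {"dp":[0,0,0.004],"angular":[0,0,0],"fingers":1},
    {"dp":[0,0,0.008],"angular":[0,0,0],"fingers":1},
    {"dp":[0,0,0.01],"angular":[0,0,0],"fingers":1},
    {"dp":[0,0,0.01],"angular":[0,0,0],"fingers":1},
    {"dp":[0,0,0.01],"angular":[0,0,0],"fingers":1},
    {"dp":[0,0,0.01],"angular":[0,0,0],"fingers":1},
    {"dp":[0,0,0.01],"angular":[0,0,0],"fingers":1},
    {"dp":[0,0,0.01],"angular":[0,0,0],"fingers":1},
  ],
)

```text
time: 20.7
tool_pos: [582.2, -41.4, 220.3]
tcp_rot: [-180.0, -0.1, -27.1]
ft_force: [-6.0, 1.4, 14.7]
finger_gap: 0.2
grip_force: 8.1
```

```bash
python3 -c "
from h import *
for i in range(4): im=snapshot('wrist'); print(sense()['tool_pos'],sense()['ft_force'])
cv2.imwrite('pics/w5.png',im)"
```

```text
[582.21956615 -41.37349799 220.29897867] [-6.97774843  1.38984295 15.00025118]
[582.20077025 -41.36418581 220.29484781] [-6.2697447   0.82031454 15.50172668]
[582.19966795 -41.376917   220.2973144 ] [-6.51121049  0.78758832 15.08372248]
[582.22056497 -41.37440715 220.32523616] [-6.4216168   1.07465907 15.28876445]
```

View pics/w5.png

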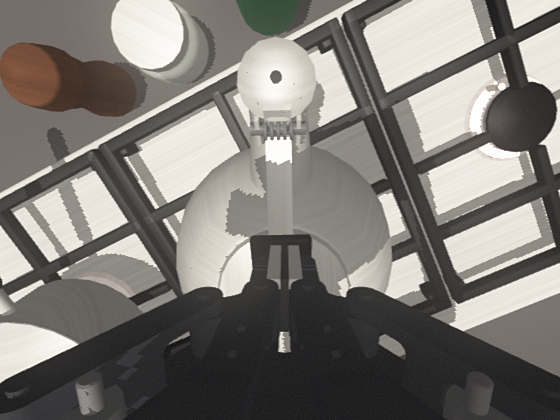

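```bash
python3 - <<'E'
from h import *
import fit as F
F.PT['thumb_pad']=(46,0,168)
F.PT.pop('spout_cap'); F.PT['spout_cap']=(110,0,159)
for c in (['scene'],['wrist','scene'],['top','wrist','scene']): F.fit(c,[543,-23,-27])
snapshot('wrist')
P=[atz('wrist',p,50) for p in [(100,155),(348,20)]]; print(P, sense()['time'],sense()['ft_force'])
for l in ['saucepan','oil_bottle','salt_jar','pepper_mill']:
    r=pinpoint('scene',l); print(l,r[0]['at'] if r else None)
E
```

```text
scene kettle_centre 0.84 11.7 [ 8.7  7.8 -0.4]
scene kettle_grip 0.65 7.0 [-4.4 -5.4 -0.6]
scene thumb_pad 0.61 3.1 [-2.5 -1.7  0.4]
scene spout_cap 0.66 2.0 [1.2 1.5 0.3]
kettle [542.9 -26.9 -20.5]
wrist spout_cap 0.66 2.6 [-2.6 -0.2  0. ]
scene kettle_centre 0.82 5.6 [1.  4.9 2.4]
scene kettle_grip 0.97 7.4 [ 5.9  4.2 -1.3]
scene thumb_pad 0.44 5.2 [-4.6 -1.5  1.9]
scene spout_cap 0.66 10.9 [ 1.7 -8.7 -6.5]
kettle [539.9 -23.2 -21.9]
top kettle_grip 0.95 1.2 [1.2 0.1 0. ]
wrist spout_cap 0.88 2.6 [-0.8  2.4  0. ]
scene kettle_centre 0.6 18.3 [ 9.9 15.   3.2]
scene kettle_grip 0.67 6.8 [-3.1 -5.7 -1.9]
scene thumb_pad 0.68 13.0 [-11.5  -4.6   4.2]
scene spout_cap 0.56 4.5 [ 3.3 -1.3 -2.7]
kettle [542.8 -26.5 -22. ]
[array([697.5, 102.8,  50. ]), array([ 695.1, -161.1,   50. ])] 22.45 [-6.1  0.4 15.1]
saucepan [302.3, 193.1]
oil_bottle [290.9, 278.0]
salt_jar [306.1, 262.3]
pepper_mill [319.0, 247.0]
```

The kettle is still centred at about (542,-25) and the lever is on its stop, held with a steady 15 N. Bystanders have not moved.

```bash
python3 -c "
from bench import *
print(hand_in())"
```

```text
the job is handed in; nothing more can be done
None
```

I slid the kettle along the supports to the middle burner, centred to within a few millimetres by the cameras. I then pressed its thumb lever onto the stop and handed the job in at about 22 s with the arm still holding it there at about 15 N. The bystanders I re-checked (saucepan, oil bottle, salt jar, pepper mill) had not moved.

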